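# Change over the tool-battery charging station

## Robot

A 6-joint arm with a two-finger parallel gripper is mounted at the origin on the work surface. World frame = base frame: x ahead of the robot, y to its left, z up, the work surface at z = 0. Lengths are in m, angles in rad, forces in N, time in s.
With the tool pointing down it reaches from about 0.4 to 0.825 m from the base axis. Payload 7 kg.
Tool frame: the origin (TCP) lies on the centre line of the jaws, within the pads' length; the fingertips stand 22 mm ahead of it and the grasp point (between the pads) lies 3 mm ahead of it; z points along the fingers, y is the line along which they close (so a half turn about z gives the same grasp; the last joint's range is limited). The gripper opens to 88 mm and grips with 3 to 60 N. Pads are 19 mm wide; open, the fingers measure 130 mm over their backs; the gripper's body (78 mm by 193 mm) begins 47 mm behind the grasp point.
Start: joints at [1.474, 0.359, 0.012, 0, -1.224, -0.288], TCP at [0.253, 0.626, 0.249] pointing down, gripper open.
Joint ranges: [-3.07, 3.07], [-1.43, 2.12], [-1.02, 1.25], [-3.03, 1.67], [-3.05, -0], [-3.03, 3.03]. Speed limits (rad/s): [2.39, 2.39, 3.01, 3.14, 3.14, 3.14].

## Interface

Orientations are given as [roll, pitch, yaw] about the fixed x, y, z axes, in that order (R = Rz(yaw) Ry(pitch) Rx(roll)).
In Python, from station import monitor, viewer, order gives the robot as it stands. The module is installed in compiled form; this text tells all that it offers.
- The arm moves only by the tool servo_tool, never from a script. Its argument "targets" is a list of rows, each an object with "angular": the turn, a rotation vector about the tool's x, y, z in degrees, a list of three; "xyz": the shift along the tool's x, y, z in cm, a list of three; "claw": the finger opening in cm, from 0 to 8.76. A call has 1 to 20 rows; each row shifts and turns the commanded pose from where the row before left it, along the tool's axes as they then stand; what a row does not reach is not made up. A row lasts 1/10 s, in which the tool goes at most 50 mm and 8.59 degrees, less where a joint would pass 70% of its speed; a pose out of reach is approached as far as the arm can. A call is refused whole if a number of a shift passes 5 or a number of a turn 8.59, either way. A call with a gripper value outside its range is refused whole. The fingers move at their own pace and stop on an object; "force" is the grip in N (left out, the last holds). Time passes only in rows, so rows that do not move let the fingers close. It gives the time, the measured TCP pose, the force, the opening and the grip force at its end, in the units of the state.
- monitor.get_state(): the state, without advancing time (a new reading comes with each control period).
- viewer.grab_frame(name): name is "scene" or "top"; returns a dict with "color" (400x640x3 uint8, blue, green, red), "fovy" (degrees; the focal length in pixels is half the picture's height over the tangent of half this angle, whatever the lens; pixels are square), "cx", "cy" (the principal point, pixels), "R" (3x3) and "t" (3): a world point X has camera coordinates R X + t. Camera axes: x right, y down, z forward; pixel columns grow to the right and rows downward; lengths in m; the calibration is good to about 2 mm. A picture is of the moment at which its call begins. There is no depth.
- order.job_done(): hands the job in; it is judged then, once.
The state is a dict: "t": time; "q": joint angles; "qd": joint speeds; "joint_efforts": joint torques, N m; "eef_pos": TCP position; "ee_rot": TCP orientation; "force": force on the tool from outside, world axes, zero at the start; "moment": the same for the moment, N m; "width": finger opening in m; "gripper_force": force on a finger pad.
Only numpy, scipy, OpenCV 4.12 (cv2) and the standard library are available. Lean on these libraries where they do the work, as an engineer would, in place of code of your own. Each camera call takes 0.05 s, during which the arm holds its last target. There are 200 camera calls.

## Task

Change over the battery packs on the garage's charging station: first flip the isolator's toggle lever off (over to the robot's right), then move every charged pack from the charger seats onto the rubber ready mat, one lying squarely in each painted outline, lay every flat pack that is waiting on the bench squarely on a charger seat of its own, and finally flip the isolator back on (over to the robot's left) until it snaps. The contacts are bare, so never handle a pack while the isolator is on; should a pack need correcting later, switch off first and on again afterwards. Set the packs down gently, never dropping them, and leave everything else on the bench where it is.

Things in the scene. Friction and masses are not known exactly. Their poses are not given: they have to be found in the camera images.
- isolator (a joint): Toggle lever of the isolator: 0 = on, leaning to the box's +y side (the robot's left); 1.0 rad = off, leaning to its -y side (the robot's right); upright at 0.5. It starts on. An over-centre spring pushes it away from 0.5 to the nearer end (up to 0.2 N m, so about 3 N at the tip and 6 N halfway up the lever), and it stays at either end: push it sideways just past upright and it snaps over by itself.
- isolator_box: Grey cast enclosure of the isolator, fixed, 78 by 100 mm and 48 mm high, a steel nut 57 mm high round the lever. Origin at the centre of its underside; the lever swings in the box's y-z plane; the box's +y points to the robot's left, turned by up to 0.35 rad. The pivot lies on the box's middle, 50 mm above its underside. A 15 mm cable gland sticks out at +x.
- isolator_tip (a point): Tip of the steel toggle lever, 64 mm from the pivot; at either end the lever leans 0.5 rad from upright, so the tip is 106 mm above the bench and 31 mm to that side. The lever is a round bar about 14 mm thick.
- station: Charging station, fixed: three grey chargers side by side along its y, 125 mm apart, on a grey base. Origin at the centre of the underside below the middle seat. The seats are a flat deck 40 mm high from x = -55 to +60 mm and y = -180 to +180 mm; behind it (x = +60 to +98 mm) a hump 58 mm high. x points away from the robot, turned by up to 0.1 rad.
- seat0 (a point): Centre of charger seat 0 (black field 98 by 50 mm with four brass contact strips), on the deck 40 mm above the bench, -125 mm along the station's y. A pack lies on it with its long side along the station's x, either way round.
- seat1 (a point): Centre of charger seat 1 (black field 98 by 50 mm with four brass contact strips), on the deck 40 mm above the bench, 0 mm along the station's y. A pack lies on it with its long side along the station's x, either way round.
- seat2 (a point): Centre of charger seat 2 (black field 98 by 50 mm with four brass contact strips), on the deck 40 mm above the bench, 125 mm along the station's y. A pack lies on it with its long side along the station's x, either way round.
- ready_mat: Ready mat, fixed: black rubber, 130 mm (x) by 370 mm (y), 5 mm thick, with three white painted outlines 110 mm (x) by 64 mm (y). Origin at the centre of its underside; x points away from the robot, turned by up to 0.1 rad.
- mark0 (a point): Centre of painted outline 0, on the mat 5 mm above the bench, -125 mm along the mat's y. A pack lies in it with its long side along the mat's x, either way round.
- mark1 (a point): Centre of painted outline 1, on the mat 5 mm above the bench, 0 mm along the mat's y. A pack lies in it with its long side along the mat's x, either way round.
- mark2 (a point): Centre of painted outline 2, on the mat 5 mm above the bench, 125 mm along the mat's y. A pack lies in it with its long side along the mat's x, either way round.
- charged0: Cordless-tool battery pack, black and grey plastic, a block 94 mm (its x) by 46 mm (its y) by 42 mm high, about 0.3 to 0.5 kg; all packs look alike. Origin at the centre of its underside, z up. It may lie either way round. This one is charged: at the start it lies on a charger seat (or is absent).
- charged1: Cordless-tool battery pack, black and grey plastic, a block 94 mm (its x) by 46 mm (its y) by 42 mm high, about 0.3 to 0.5 kg; all packs look alike. Origin at the centre of its underside, z up. It may lie either way round. This one is charged: at the start it lies on a charger seat (or is absent).
- charged2: Cordless-tool battery pack, black and grey plastic, a block 94 mm (its x) by 46 mm (its y) by 42 mm high, about 0.3 to 0.5 kg; all packs look alike. Origin at the centre of its underside, z up. It may lie either way round. This one is charged: at the start it lies on a charger seat (or is absent).
- flat0: Cordless-tool battery pack, black and grey plastic, a block 94 mm (its x) by 46 mm (its y) by 42 mm high, about 0.3 to 0.5 kg; all packs look alike. Origin at the centre of its underside, z up. It may lie either way round. This one is flat: at the start it lies on the bench (or is absent).
- flat1: Cordless-tool battery pack, black and grey plastic, a block 94 mm (its x) by 46 mm (its y) by 42 mm high, about 0.3 to 0.5 kg; all packs look alike. Origin at the centre of its underside, z up. It may lie either way round. This one is flat: at the start it lies on the bench (or is absent).
- flat2: Cordless-tool battery pack, black and grey plastic, a block 94 mm (its x) by 46 mm (its y) by 42 mm high, about 0.3 to 0.5 kg; all packs look alike. Origin at the centre of its underside, z up. It may lie either way round. This one is flat: at the start it lies on the bench (or is absent).
- socket: Not part of the job, leave it alone: deep impact socket, black steel, 30 mm across, 78 mm tall, standing. Origin at the underside.
- wrench: Not part of the job, leave it alone: combination wrench, 180 mm long, lying flat, 8 mm high. Origin at the underside.
- screwdriver: Not part of the job, leave it alone: black-handled screwdriver, 190 mm long, 26 mm high, lying. Origin at the underside.
- tin: Not part of the job, leave it alone: round tin, 74 mm across, 110 mm tall. Origin at the underside.
- mug: Not part of the job, leave it alone: white mug, 80 mm across, 90 mm tall. Origin at the underside.
- impact_wrench: Not part of the job, leave it alone: cordless impact wrench without its battery, lying on its side, about 180 by 160 mm, 60 mm high. Origin at the underside.
- bulb_box: Not part of the job, leave it alone: cardboard box of bulbs, 60 by 110 by 50 mm. Origin at the underside.
Not all that is in view belongs to the job. Leave any green or yellow look-alike of the flat0 alone.

How it is judged:
On the way, in this order (a step that is already met when the one before it is completed fails the run):
1. the isolator is flipped off (value of joint isolator above 0.85 rad), for 0.2 s.
2. with the isolator off, every charged pack lies in an outline of the ready mat and every flat pack on a charger seat (value of joint isolator above 0.85 rad and (distance between charged0 and mark0 below 0.015 m or distance between charged0 and mark1 below 0.015 m or distance between charged0 and mark2 below 0.015 m) and angle between the x axis of each of charged0, charged1, charged2 and the x axis of ready_mat, either way round below 0.2 rad and angle between each of charged0, charged1, charged2, flat0, flat1, flat2's own z axis and vertical below 0.1 rad and linear speed of each of charged0, charged1, charged2, flat0, flat1, flat2 below 0.03 m/s and (distance between charged1 and mark0 below 0.015 m or distance between charged1 and mark1 below 0.015 m or distance between charged1 and mark2 below 0.015 m) and (distance between charged2 and mark0 below 0.015 m or distance between charged2 and mark1 below 0.015 m or distance between charged2 and mark2 below 0.015 m) and (distance between flat0 and seat0 below 0.012 m or distance between flat0 and seat1 below 0.012 m or distance between flat0 and seat2 below 0.012 m) and angle between the x axis of each of flat0, flat1, flat2 and the x axis of station, either way round below 0.2 rad and (distance between flat1 and seat0 below 0.012 m or distance between flat1 and seat1 below 0.012 m or distance between flat1 and seat2 below 0.012 m) and (distance between flat2 and seat0 below 0.012 m or distance between flat2 and seat1 below 0.012 m or distance between flat2 and seat2 below 0.012 m)), for 0.2 s.
3. the isolator is flipped on again (value of joint isolator below 0.15 rad), for 0.2 s.
At the end, for the whole second after the job is handed in: The isolator is on (joint below 0.15). Every charged pack rests upright on the ready mat, centred within 15 mm of an outline's centre, and every flat pack on the station, within 12 mm of a seat's centre, all within 0.2 rad of square, either way round (value of joint isolator below 0.15 rad and (distance between charged0 and mark0 below 0.015 m or distance between charged0 and mark1 below 0.015 m or distance between charged0 and mark2 below 0.015 m) and angle between the x axis of each of charged0, charged1, charged2 and the x axis of ready_mat, either way round below 0.2 rad and angle between each of charged0, charged1, charged2, flat0, flat1, flat2's own z axis and vertical below 0.1 rad and linear speed of each of charged0, charged1, charged2, flat0, flat1, flat2 below 0.03 m/s and (distance between charged1 and mark0 below 0.015 m or distance between charged1 and mark1 below 0.015 m or distance between charged1 and mark2 below 0.015 m) and (distance between charged2 and mark0 below 0.015 m or distance between charged2 and mark1 below 0.015 m or distance between charged2 and mark2 below 0.015 m) and (distance between flat0 and seat0 below 0.012 m or distance between flat0 and seat1 below 0.012 m or distance between flat0 and seat2 below 0.012 m) and angle between the x axis of each of flat0, flat1, flat2 and the x axis of station, either way round below 0.2 rad and (distance between flat1 and seat0 below 0.012 m or distance between flat1 and seat1 below 0.012 m or distance between flat1 and seat2 below 0.012 m) and (distance between flat2 and seat0 below 0.012 m or distance between flat2 and seat1 below 0.012 m or distance between flat2 and seat2 below 0.012 m)); the robot touches nothing.
It fails at once if a pack is touched by the fingers while the isolator is on (value of joint isolator below 0.5 rad and (contact force between the fingers and charged0 above 0.5 N or contact force between the fingers and charged1 above 0.5 N or contact force between the fingers and charged2 above 0.5 N or contact force between the fingers and flat0 above 0.5 N or contact force between the fingers and flat1 above 0.5 N or contact force between the fingers and flat2 above 0.5 N)).
It fails at once if a pack is let go in mid-air, more than 15 mm above the height of the seats, or more than 20 mm above an outline of the mat ((contact force between the fingers and charged0 below 0.05 N and (height (world z) of charged0 above 0.055 m or (height (world z) of charged0 above 0.025 m and (horizontal distance between charged0 and mark0 below 0.05 m or horizontal distance between charged0 and mark1 below 0.05 m or horizontal distance between charged0 and mark2 below 0.05 m)))) or (contact force between the fingers and charged1 below 0.05 N and (height (world z) of charged1 above 0.055 m or (height (world z) of charged1 above 0.025 m and (horizontal distance between charged1 and mark0 below 0.05 m or horizontal distance between charged1 and mark1 below 0.05 m or horizontal distance between charged1 and mark2 below 0.05 m)))) or (contact force between the fingers and charged2 below 0.05 N and (height (world z) of charged2 above 0.055 m or (height (world z) of charged2 above 0.025 m and (horizontal distance between charged2 and mark0 below 0.05 m or horizontal distance between charged2 and mark1 below 0.05 m or horizontal distance between charged2 and mark2 below 0.05 m)))) or (contact force between the fingers and flat0 below 0.05 N and (height (world z) of flat0 above 0.055 m or (height (world z) of flat0 above 0.025 m and (horizontal distance between flat0 and mark0 below 0.05 m or horizontal distance between flat0 and mark1 below 0.05 m or horizontal distance between flat0 and mark2 below 0.05 m)))) or (contact force between the fingers and flat1 below 0.05 N and (height (world z) of flat1 above 0.055 m or (height (world z) of flat1 above 0.025 m and (horizontal distance between flat1 and mark0 below 0.05 m or horizontal distance between flat1 and mark1 below 0.05 m or horizontal distance between flat1 and mark2 below 0.05 m)))) or (contact force between the fingers and flat2 below 0.05 N and (height (world z) of flat2 above 0.055 m or (height (world z) of flat2 above 0.025 m and (horizontal distance between flat2 and mark0 below 0.05 m or horizontal distance between flat2 and mark1 below 0.05 m or horizontal distance between flat2 and mark2 below 0.05 m))))).
It fails at once if something that is not part of the job is moved by more than 50 mm (distance of any of socket, wrench, screwdriver, tin, mug, impact_wrench, bulb_box from where it was at the start of the episode above 0.05 m).
Of charged0, charged1, charged2 only 2 to 3 are there at a start; the rules pass over those that are not, and their reading is None.
Of flat0, flat1, flat2 only 2 to 3 are there at a start; the rules pass over those that are not, and their reading is None.
At some moment in a run one of charged0, charged1, charged2, flat0, flat1, flat2 may be knocked a few centimetres aside while the robot is not near it.
It also fails if it takes over 210 s, if anything falls off the work surface, if the arm or the gripper's body presses on something with over 40 N, if the wrist force passes 120 N, or if a joint passes its speed limit or range.

## Working session

There is one attempt and no reset: what is moved stays moved. The work goes in short steps, Python scripts to look and compute and a tool call to move; the robot and the scene stay as the last step left them, time stands still between calls to the robot, and variables do not carry over. Pictures are saved under pics/ and viewed, at most 14 in all, crops included, and the job is handed in when it is done.

Besides the shell and the picture viewer there is one more tool, called after "Call:" in YAML: its name, and indented under it one key for each argument. servo_tool: Moves the arm, as the interface text tells. Its arguments: {"type":"object","properties":{"targets":{"type":"array"},"force":{"type":"number"}},"required":["targets"]}

```bash
mkdir -p pics
cat > h.py <<'E'
import numpy as np, cv2
from station import monitor, viewer, order
def grab(n):
    f=viewer.grab_frame(n); f['f']=200/np.tan(np.radians(f['fovy'])/2); f['R']=np.array(f['R']);f['t']=np.array(f['t']); return f
def ray(f,u,v,z):
    d=f['R'].T@np.array([(u-f['cx'])/f['f'],(v-f['cy'])/f['f'],1.]); c=-f['R'].T@f['t']
    return c+d*(z-c[2])/d[2]
def proj(f,X):
    p=f['R']@np.array(X,float)+f['t']; return p[:2]/p[2]*f['f']+[f['cx'],f['cy']]
E
python3 - <<'E'
from h import *
print(monitor.get_state())
for n in('scene','top'):
    f=grab(n); cv2.imwrite(f'pics/{n}0.png',f['color']); print(n,f['fovy'],f['cx'],f['cy'],-f['R'].T@f['t'],f['R'])
E
```

```text
{'t': 0.0, 'q': array([ 1.47410623e+00,  3.59383861e-01,  1.10682663e-02, -3.24594757e-04,
       -1.22409622e+00, -2.88145739e-01]), 'qd': array([-1.14920433e-03, -3.37598475e-04,  2.36524407e-03,  1.23873755e-03,
        3.32032724e-04,  4.92885532e-05]), 'joint_efforts': array([ 9.25763197e-04, -5.82718277e+01,  2.93066847e+01,  6.99723423e+00,
        7.01499768e-03, -1.58854350e-04]), 'eef_pos': array([0.25323239, 0.62521851, 0.24763331]), 'ee_rot': array([ 3.13995705e+00, -1.66562925e-04, -3.84946241e-01]), 'force': array([ 0.0655801 , -0.60347457,  0.1373042 ]), 'moment': array([ 0.04747765, -0.00664273, -0.05444148]), 'gripper_force': 0.0, 'width': 0.08735587635046066}
scene 49.3033127317209 322.64897115394757 191.32241059635084 [1.51767624 0.29287576 1.09517601] [[-0.27767916  0.96056636 -0.01437218]
 [ 0.6623282   0.18058552 -0.72712462]
 [-0.69585604 -0.21142645 -0.68635503]]
top 54.24244337452515 322.99133957014016 195.44216734063937 [ 0.35198571 -0.02854772  1.347014  ] [[ 0.00409118 -0.99997164  0.00632234]
 [-0.98992812 -0.00494463 -0.14148452]
 [ 0.14151177 -0.00567982 -0.98992028]]
```

View pics/top0.png

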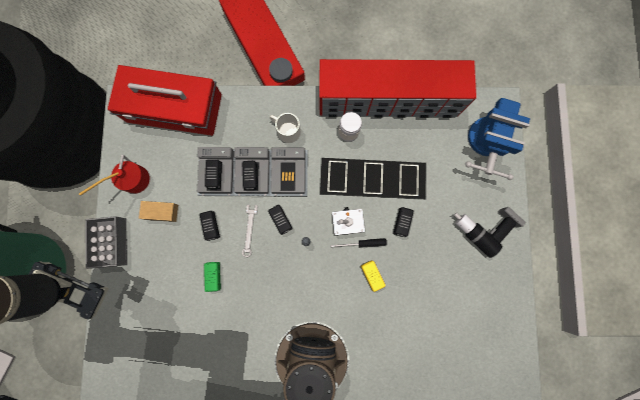

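View pics/scene0.png

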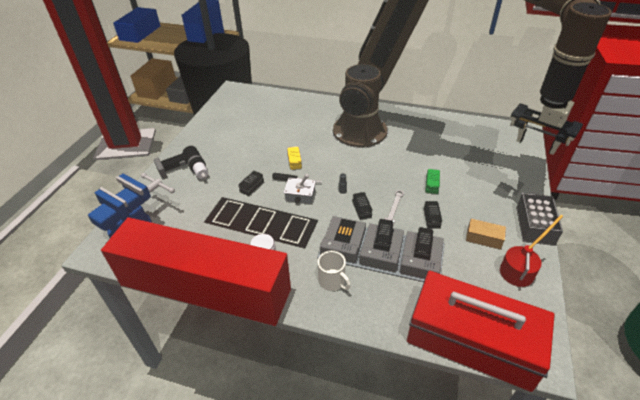

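Top view: packs on the left and middle seats (213,175) and (250,175), with the right seat (288,177) empty. The three mat outlines are near (338..409,178). Flat packs are at (208,225), (280,219) and (403,221), the isolator at (348,221), and the socket at (306,241). Next I enlarge this for measuring.

Run:
```python
from h import *
f=grab('top'); im=f['color']
c=im[140:260,190:430]; cv2.imwrite('pics/c1.png',cv2.resize(c,None,fx=3.3,fy=3.3,interpolation=cv2.INTER_CUBIC))
g=im.max(2).astype(np.uint8)
m=(g<62).astype(np.uint8)
for cn in cv2.findContours(m,cv2.RETR_EXTERNAL,cv2.CHAIN_APPROX_NONE)[0]:
    a=cv2.contourArea(cn); r=cv2.minAreaRect(cn); u,v=r[0]
    if a>60 and 190<u<430 and 140<v<260:
        for z in(.042,.082,.005):
            P=np.array([ray(f,*p,z)[:2] for p in cv2.boxPoints(r)]); e=P[1]-P[0],P[2]-P[1]
            print(np.round([u,v,a]),z,P.mean(0).round(3),[round(float(np.linalg.norm(x)),3) for x in e],[round(float(np.degrees(np.arctan2(x[1],x[0]))),1) for x in e])
w=((im.min(2)>150)).astype(np.uint8)
for cn in cv2.findContours(w,cv2.RETR_EXTERNAL,cv2.CHAIN_APPROX_NONE)[0]:
    r=cv2.minAreaRect(cn); u,v=r[0]
    if cv2.contourArea(cn)>60 and 190<u<430 and 140<v<260:
        P=np.array([ray(f,*p,.005)[:2] for p in cv2.boxPoints(r)]); e=P[1]-P[0],P[2]-P[1]
        print('W',np.round([u,v]),P.mean(0).round(3),[round(float(np.linalg.norm(x)),3) for x in e],[round(float(np.degrees(np.arctan2(x[1],x[0]))),1) for x in e])
```

```text
[372. 242. 163.] 0.042 [ 0.381 -0.199] [0.087, 0.023] [-89.8, 178.9]
[372. 242. 163.] 0.082 [ 0.381 -0.194] [0.084, 0.022] [-89.8, 178.9]
[372. 242. 163.] 0.005 [ 0.382 -0.204] [0.089, 0.024] [-89.8, 178.9]
[209. 225. 353.] 0.042 [0.437 0.343] [0.05, 0.095] [-77.0, -165.2]
[209. 225. 353.] 0.082 [0.434 0.331] [0.049, 0.092] [-77.0, -165.2]
[209. 225. 353.] 0.005 [0.439 0.353] [0.052, 0.098] [-77.0, -165.2]
[403. 222. 361.] 0.042 [ 0.452 -0.304] [0.096, 0.049] [-15.2, -103.9]
[403. 222. 361.] 0.082 [ 0.449 -0.295] [0.093, 0.047] [-15.2, -103.9]
[403. 222. 361.] 0.005 [ 0.455 -0.312] [0.099, 0.05] [-15.2, -103.9]
[280. 219. 328.] 0.042 [0.458 0.108] [0.045, 0.093] [-60.7, -150.6]
[280. 219. 328.] 0.082 [0.455 0.104] [0.043, 0.09] [-60.7, -150.6]
[280. 219. 328.] 0.005 [0.461 0.112] [0.046, 0.095] [-60.7, -150.6]
[288. 182.  99.] 0.042 [0.586 0.085] [0.044, 0.052] [-89.7, -179.2]
[288. 182.  99.] 0.082 [0.579 0.081] [0.043, 0.05] [-89.7, -179.2]
[288. 182.  99.] 0.005 [0.592 0.088] [0.045, 0.053] [-89.7, -179.2]
[288. 170. 100.] 0.042 [0.626 0.085] [0.044, 0.049] [-89.7, -179.2]
[288. 170. 100.] 0.082 [0.617 0.082] [0.043, 0.047] [-89.7, -179.2]
[288. 170. 100.] 0.005 [0.633 0.088] [0.046, 0.05] [-89.7, -179.2]
[250. 176. 408.] 0.042 [0.606 0.212] [0.055, 0.1] [-89.7, -178.4]
[250. 176. 408.] 0.082 [0.598 0.205] [0.053, 0.097] [-89.7, -178.4]
[250. 176. 408.] 0.005 [0.613 0.219] [0.056, 0.103] [-89.7, -178.4]
[213. 175. 392.] 0.042 [0.607 0.338] [0.055, 0.104] [-89.7, -177.7]
[213. 175. 392.] 0.082 [0.599 0.327] [0.053, 0.101] [-89.7, -177.7]
[213. 175. 392.] 0.005 [0.614 0.348] [0.056, 0.107] [-89.7, -177.7]
[ 373.  178. 3632.] 0.042 [ 0.599 -0.205] [0.126, 0.358] [-2.4, -92.5]
[ 373.  178. 3632.] 0.082 [ 0.592 -0.2  ] [0.122, 0.347] [-2.4, -92.5]
[ 373.  178. 3632.] 0.005 [ 0.606 -0.21 ] [0.129, 0.368] [-2.4, -92.5]
W [324. 241.] [ 0.417 -0.036] [1.044, 1.702] [-3.7, -98.8]
```

View pics/c1.png

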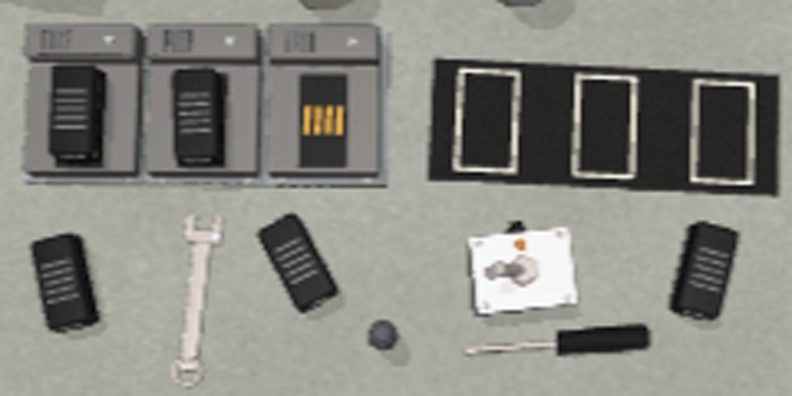

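The crop shows the layout clearly: the box is white, centred near crop (523,270), and its lever leans left with the tip near (490,270). Now I measure the box and lever in both views.

```bash
cat >> h.py <<'E'
def go(*T,p=None):
    # prints, from pose p (measured if None): turn about tool z (deg), then shift (cm) in tool axes after the turn, for each target x,y,z,yaw
    s=monitor.get_state()
    if p is None: p=[*s['eef_pos'],s['ee_rot'][2]]; print('t',round(s['t'],1),'pose',np.round(p,4),'rpy',np.round(s['ee_rot'],3),'w',round(s['width'],4),'F',s['force'].round(1))
    for q in T:
        c,n=np.cos(q[3]),np.sin(q[3]); d=np.array(q[:3])-np.array(p[:3])
        print('->',q,'turn z',round(float(-np.degrees(q[3]-p[3])),1),'shift cm',np.round([100*(c*d[0]+n*d[1]),100*(n*d[0]-c*d[1]),-100*d[2]],2)); p=q
E
python3 - <<'E'
from h import *
f=grab('top'); im=f['color']
w=((im.min(2)>165)).astype(np.uint8); w[:, :325]=0; w[:,378:]=0; w[:200]=0;w[236:]=0
w=cv2.morphologyEx(w,cv2.MORPH_OPEN,np.ones((3,3),np.uint8))
cn=max(cv2.findContours(w,cv2.RETR_EXTERNAL,cv2.CHAIN_APPROX_NONE)[0],key=cv2.contourArea)
r=cv2.minAreaRect(cn);P=np.array([ray(f,*p,.048)[:2] for p in cv2.boxPoints(r)]);e=P[1]-P[0],P[2]-P[1]
print(r,P.mean(0).round(3),[(round(float(np.linalg.norm(x)),3),round(float(np.degrees(np.arctan2(x[1],x[0]))),1)) for x in e])
print('tip',ray(f,190+488/3.3,140+270/3.3,.106))
g=grab('scene'); cv2.imwrite('pics/c2.png',cv2.resize(g['color'][165:215,270:330],None,fx=8,fy=8,interpolation=cv2.INTER_CUBIC))
c=P.mean(0)
for y in (0,.05,.1): 
  b=np.array([-np.sin(y),np.cos(y)])*.031; print(y,(c+b).round(3),proj(f,[*(c+b),.106]).round(1),proj(g,[*(c+b),.106]).round(1))
E
```

```text
((348.10980224609375, 220.98779296875), (24.07407569885254, 30.47910499572754), 83.6598129272461) [ 0.452 -0.12 ] [(0.102, -83.4), (0.08, -174.3)]
tip [ 0.4448845 -0.0833667  0.106    ]
0 [ 0.452 -0.089] [339.7 219.5] [306.2 175.3]
0.05 [ 0.451 -0.089] [339.7 220. ] [306.3 175. ]
0.1 [ 0.449 -0.089] [339.7 220.5] [306.4 174.7]
```

View pics/c2.png

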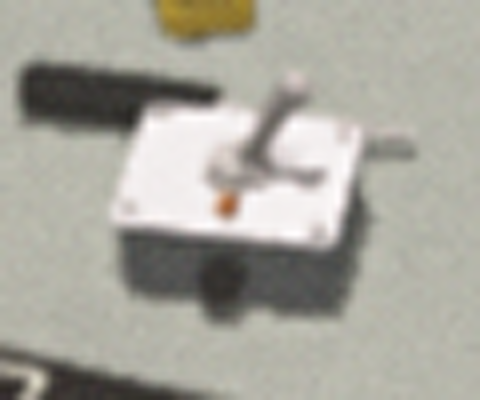

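The scene view agrees: the tip at (307,175) matches the predicted (306,175). So the box is at (0.452,-0.120), yaw 0.105.

Run:
```python
from h import *
go((.47,.35,.25,.105),(.444,-.045,.25,.105),(.444,-.045,.1,.105),(.45,-.102,.1,.105))
f=grab('top');print('socket',ray(f,306,241,.078))
```

```text
t 0.2 pose [ 0.2533  0.6254  0.2481 -0.3848] rpy [ 3.141 -0.    -0.385] w 0.0877 F [-0.6 -0.4 -0. ]
-> (0.47, 0.35, 0.25, 0.105) turn z -28.1 shift cm [18.66 29.66 -0.19]
-> (0.444, -0.045, 0.25, 0.105) turn z -0.0 shift cm [-6.73 39.01 -0.  ]
-> (0.444, -0.045, 0.1, 0.105) turn z -0.0 shift cm [ 0.  0. 15.]
-> (0.45, -0.102, 0.1, 0.105) turn z -0.0 shift cm [-0.    5.73 -0.  ]
socket [0.38455462 0.01841626 0.078     ]
```

Call:
servo_tool:
  targets:
    - {"angular": [0,0,-7],"xyz": [0,0,0],"claw": 0}
    - {"angular": [0,0,-7],"xyz": [0,0,0],"claw": 0}
    - {"angular": [0,0,-7],"xyz": [0,0,0],"claw": 0}
    - {"angular": [0,0,-7.1],"xyz": [0,0,0],"claw": 0}
    - {"angular": [0,0,0],"xyz": [2.3,3.7,0],"claw": 0}
    - {"angular": [0,0,0],"xyz": [2.3,3.7,0],"claw": 0}
    - {"angular": [0,0,0],"xyz": [2.3,3.7,0],"claw": 0}
    - {"angular": [0,0,0],"xyz": [2.3,3.7,0],"claw": 0}
    - {"angular": [0,0,0],"xyz": [2.3,3.7,0],"claw": 0}
    - {"angular": [0,0,0],"xyz": [2.3,3.7,0],"claw": 0}
    - {"angular": [0,0,0],"xyz": [2.3,3.7,0],"claw": 0}
    - {"angular": [0,0,0],"xyz": [2.3,3.7,0],"claw": 0}

```text
t: 1.5
eef_pos: [0.4684, 0.3492, 0.2488]
ee_rot: [-3.141, -0.0, 0.106]
force: [1.2, -0.0, 0.0]
width: 0.0015
gripper_force: 0.0
```

Call:
servo_tool:
  targets:
    - {"angular": [0,0,0],"xyz": [-0.7,3.9,0],"claw": 0}
    - {"angular": [0,0,0],"xyz": [-0.7,3.9,0],"claw": 0}
    - {"angular": [0,0,0],"xyz": [-0.7,3.9,0],"claw": 0}
    - {"angular": [0,0,0],"xyz": [-0.7,3.9,0],"claw": 0}
    - {"angular": [0,0,0],"xyz": [-0.7,3.9,0],"claw": 0}
    - {"angular": [0,0,0],"xyz": [-0.7,3.9,0],"claw": 0}
    - {"angular": [0,0,0],"xyz": [-0.7,3.9,0],"claw": 0}
    - {"angular": [0,0,0],"xyz": [-0.7,3.9,0],"claw": 0}
    - {"angular": [0,0,0],"xyz": [-0.7,3.9,0],"claw": 0}
    - {"angular": [0,0,0],"xyz": [-0.7,3.9,0],"claw": 0}
    - {"angular": [0,0,0],"xyz": [0,0,0],"claw": 0}
    - {"angular": [0,0,0],"xyz": [0,0,0],"claw": 0}

```text
t: 2.7
eef_pos: [0.439, -0.0454, 0.2487]
ee_rot: [-3.141, -0.001, 0.103]
force: [0.2, 0.5, 0.4]
width: 0.0005
gripper_force: 0.0
```

Run:
```python
from h import *
go((.444,-.045,.25,.105),(.444,-.045,.1,.105),(.45,-.102,.1,.105))
```

```text
t 2.7 pose [ 0.439  -0.0454  0.2487  0.1031] rpy [-3.141e+00 -1.000e-03  1.030e-01] w 0.0005 F [0.2 0.5 0.4]
-> (0.444, -0.045, 0.25, 0.105) turn z -0.1 shift cm [ 0.51  0.02 -0.13]
-> (0.444, -0.045, 0.1, 0.105) turn z -0.0 shift cm [ 0.  0. 15.]
-> (0.45, -0.102, 0.1, 0.105) turn z -0.0 shift cm [-0.    5.73 -0.  ]
```

Call:
servo_tool:
  targets:
    - {"angular": [0,0,0],"xyz": [0.5,0,4],"claw": 0}
    - {"angular": [0,0,0],"xyz": [0,0,4],"claw": 0}
    - {"angular": [0,0,0],"xyz": [0,0,4],"claw": 0}
    - {"angular": [0,0,0],"xyz": [0,0,2.9],"claw": 0}
    - {"angular": [0,0,0],"xyz": [0,0,0],"claw": 0}
    - {"angular": [0,0,0],"xyz": [0,1,0],"claw": 0}
    - {"angular": [0,0,0],"xyz": [0,1,0],"claw": 0}
    - {"angular": [0,0,0],"xyz": [0,1,0],"claw": 0}
    - {"angular": [0,0,0],"xyz": [0,1,0],"claw": 0}
    - {"angular": [0,0,0],"xyz": [0,1,0],"claw": 0}
    - {"angular": [0,0,0],"xyz": [0,1,0],"claw": 0}
    - {"angular": [0,0,0],"xyz": [0,0.5,0],"claw": 0}
    - {"angular": [0,0,0],"xyz": [0,0,0],"claw": 0}
    - {"angular": [0,0,0],"xyz": [0,0,0],"claw": 0}

```text
t: 4.1
eef_pos: [0.4506, -0.1089, 0.0994]
ee_rot: [3.142, 0.001, 0.105]
force: [-0.2, 0.4, -0.1]
width: 0.0003
gripper_force: 0.0
```

Run:
```python
from h import *
go()
g=grab('scene'); cv2.imwrite('pics/c3.png',cv2.resize(g['color'][135:215,255:345],None,fx=6,fy=6,interpolation=cv2.INTER_CUBIC))
```

```text
t 4.1 pose [ 0.4506 -0.1089  0.0994  0.1049] rpy [3.142e+00 1.000e-03 1.050e-01] w 0.0003 F [-0.2  0.4 -0.1]
```

View pics/c3.png

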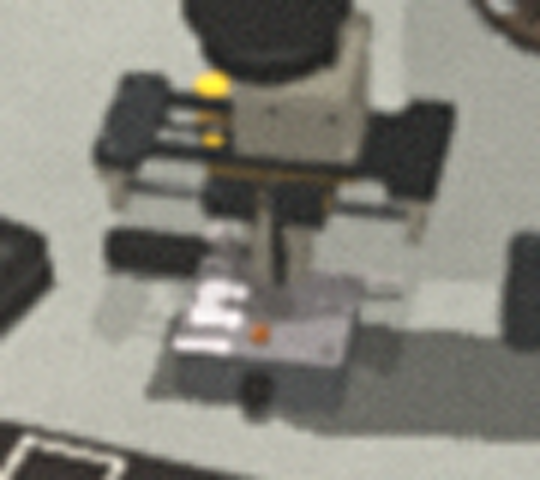

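The scene crop shows the lever tip at (220,235), left of the fingers and leaning to the robot's right, so the isolator is off.

Run:
```python
from h import *
go((.4506,-.109,.2,-.01),(.605,.334,.2,-.01),(.605,.334,.068,-.01))
```

```text
t 4.2 pose [ 0.4507 -0.1087  0.0994  0.1054] rpy [3.142 0.    0.105] w 0.0001 F [ 0.4 -1.3  0.5]
-> (0.4506, -0.109, 0.2, -0.01) turn z 6.6 shift cm [-1.000e-02  3.000e-02 -1.006e+01]
-> (0.605, 0.334, 0.2, -0.01) turn z -0.0 shift cm [ 15.   -44.45  -0.  ]
-> (0.605, 0.334, 0.068, -0.01) turn z -0.0 shift cm [ 0.  -0.  13.2]
```

Call:
servo_tool:
  targets:
    - {"angular": [0,0,0],"xyz": [0,0,-4],"claw": 0}
    - {"angular": [0,0,0],"xyz": [0,0,-4],"claw": 0}
    - {"angular": [0,0,6.6],"xyz": [0,0,-2.1],"claw": 8.7}
    - {"angular": [0,0,0],"xyz": [1.25,-3.7,0],"claw": 8.7}
    - {"angular": [0,0,0],"xyz": [1.25,-3.7,0],"claw": 8.7}
    - {"angular": [0,0,0],"xyz": [1.25,-3.7,0],"claw": 8.7}
    - {"angular": [0,0,0],"xyz": [1.25,-3.7,0],"claw": 8.7}
    - {"angular": [0,0,0],"xyz": [1.25,-3.7,0],"claw": 8.7}
    - {"angular": [0,0,0],"xyz": [1.25,-3.7,0],"claw": 8.7}
    - {"angular": [0,0,0],"xyz": [1.25,-3.7,0],"claw": 8.7}
    - {"angular": [0,0,0],"xyz": [1.25,-3.7,0],"claw": 8.7}
    - {"angular": [0,0,0],"xyz": [1.25,-3.7,0],"claw": 8.7}
    - {"angular": [0,0,0],"xyz": [1.25,-3.7,0],"claw": 8.7}
    - {"angular": [0,0,0],"xyz": [1.25,-3.7,0],"claw": 8.7}
    - {"angular": [0,0,0],"xyz": [1.25,-3.7,0],"claw": 8.7}
    - {"angular": [0,0,0],"xyz": [0,0,0],"claw": 8.7}
    - {"angular": [0,0,0],"xyz": [0,0,0],"claw": 8.7}

```text
t: 5.85
eef_pos: [0.6045, 0.3349, 0.1993]
ee_rot: [3.14, 0.002, -0.008]
force: [-1.1, -0.0, 0.6]
width: 0.0871
gripper_force: 0.0
```

Run:
```python
from h import *
go((.605,.334,.068,-.01))
f=grab('top'); cv2.imwrite('pics/c4.png',np.hstack([cv2.resize(f['color'][140:240,190:290],(500,500),interpolation=3),cv2.resize(f['color'][200:240,320:378],(300,500*300//500*1),interpolation=3) if 0 else cv2.resize(f['color'][195:245,325:355],(300,500),interpolation=3)]))
```

```text
t 5.8 pose [ 0.6045  0.3349  0.1993 -0.008 ] rpy [ 3.14e+00  2.00e-03 -8.00e-03] w 0.0871 F [-1.1 -0.   0.6]
-> (0.605, 0.334, 0.068, -0.01) turn z 0.1 shift cm [ 0.05  0.09 13.13]
```

View pics/c4.png

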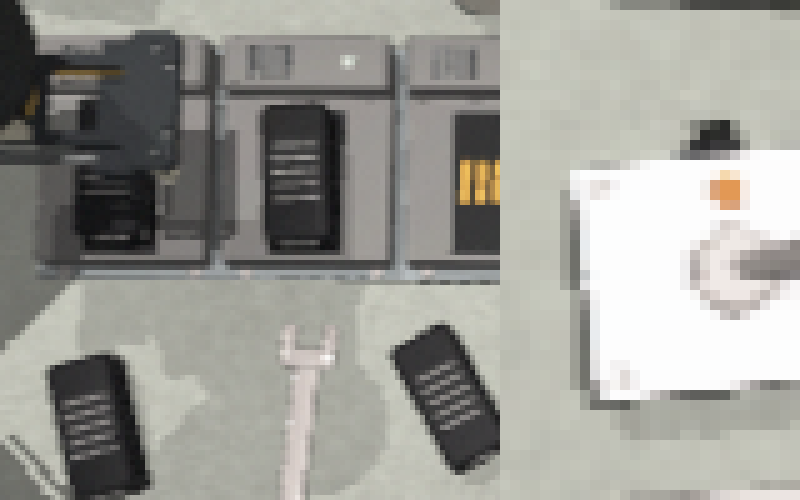

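The lever now points right at crop (770,265), so the isolator is confirmed off. The gripper is above the left charged pack.

Call:
servo_tool:
  targets:
    - {"angular": [0,0,0],"xyz": [0,0,3.5],"claw": 8.7}
    - {"angular": [0,0,0],"xyz": [0,0,3.5],"claw": 8.7}
    - {"angular": [0,0,0],"xyz": [0,0,3.5],"claw": 8.7}
    - {"angular": [0,0,0],"xyz": [0,0,1.6],"claw": 8.7}
    - {"angular": [0,0,0],"xyz": [0,0,1],"claw": 8.7}
    - {"angular": [0,0,0],"xyz": [0,0,0],"claw": 8.7}
    - {"angular": [0,0,0],"xyz": [0,0,0],"claw": 3}
    - {"angular": [0,0,0],"xyz": [0,0,0],"claw": 3}
    - {"angular": [0,0,0],"xyz": [0,0,0],"claw": 3}
    - {"angular": [0,0,0],"xyz": [0,0,0],"claw": 3}
    - {"angular": [0,0,0],"xyz": [0,0,0],"claw": 3}
    - {"angular": [0,0,0],"xyz": [0,0,0],"claw": 3}
    - {"angular": [0,0,0],"xyz": [0,0,0],"claw": 3}
    - {"angular": [0,0,0],"xyz": [0,0,0],"claw": 3}
    - {"angular": [0,0,0],"xyz": [0,0,0],"claw": 3}
  force: 40

```text
t: 7.4
eef_pos: [0.6052, 0.3339, 0.0698]
ee_rot: [3.141, -0.0, -0.009]
force: [-1.5, -1.2, 4.3]
width: 0.0462
gripper_force: 39.9
```

Run:
```python
from h import *
go((.605,.334,.17,-.042),(.611,-.085,.17,-.042),(.611,-.085,.0335,-.042))
```

```text
t 7.4 pose [ 0.6052  0.3339  0.0698 -0.0095] rpy [ 3.141 -0.    -0.009] w 0.0462 F [-1.5 -1.2  4.3]
-> (0.605, 0.334, 0.17, -0.042) turn z 1.9 shift cm [-2.000e-02 -1.000e-02 -1.002e+01]
-> (0.611, -0.085, 0.17, -0.042) turn z -0.0 shift cm [ 2.36 41.84 -0.  ]
-> (0.611, -0.085, 0.0335, -0.042) turn z -0.0 shift cm [ 0.   -0.   13.65]
```

Call:
servo_tool:
  targets:
    - {"angular": [0,0,0],"xyz": [0,0,-2],"claw": 3}
    - {"angular": [0,0,0],"xyz": [0,0,-4],"claw": 3}
    - {"angular": [0,0,0],"xyz": [0,0,-4],"claw": 3}
    - {"angular": [0,0,1.9],"xyz": [0,1,0],"claw": 3}
    - {"angular": [0,0,0],"xyz": [0.2,2.8,0],"claw": 3}
    - {"angular": [0,0,0],"xyz": [0.2,3.8,0],"claw": 3}
    - {"angular": [0,0,0],"xyz": [0.2,3.8,0],"claw": 3}
    - {"angular": [0,0,0],"xyz": [0.2,3.8,0],"claw": 3}
    - {"angular": [0,0,0],"xyz": [0.2,3.8,0],"claw": 3}
    - {"angular": [0,0,0],"xyz": [0.2,3.8,0],"claw": 3}
    - {"angular": [0,0,0],"xyz": [0.2,3.8,0],"claw": 3}
    - {"angular": [0,0,0],"xyz": [0.2,3.8,0],"claw": 3}
    - {"angular": [0,0,0],"xyz": [0.2,3.8,0],"claw": 3}
    - {"angular": [0,0,0],"xyz": [0.2,3.8,0],"claw": 3}
    - {"angular": [0,0,0],"xyz": [0.2,2.8,0],"claw": 3}
    - {"angular": [0,0,0],"xyz": [0.2,1,0],"claw": 3}
    - {"angular": [0,0,0],"xyz": [0,0,0],"claw": 3}
    - {"angular": [0,0,0],"xyz": [0,0,0],"claw": 3}

```text
t: 9.2
eef_pos: [0.6112, -0.0845, 0.1687]
ee_rot: [-3.141, 0.001, -0.044]
force: [-0.0, 0.0, -4.0]
width: 0.0454
gripper_force: 39.9
```

Run:
```python
from h import *
go((.611,-.085,.0348,-.042))
```

```text
t 9.2 pose [ 0.6112 -0.0845  0.1687 -0.0436] rpy [-3.141e+00  1.000e-03 -4.400e-02] w 0.0454 F [-0.  0. -4.]
-> (0.611, -0.085, 0.0348, -0.042) turn z -0.1 shift cm [-1.000e-02  5.000e-02  1.339e+01]
```

Call:
servo_tool:
  targets:
    - {"angular": [0,0,0],"xyz": [0,0,3],"claw": 3}
    - {"angular": [0,0,0],"xyz": [0,0,4],"claw": 3}
    - {"angular": [0,0,0],"xyz": [0,0,4],"claw": 3}
    - {"angular": [0,0,0],"xyz": [0,0,1.2],"claw": 3}
    - {"angular": [0,0,0],"xyz": [0,0,0.6],"claw": 3}
    - {"angular": [0,0,0],"xyz": [0,0,0.3],"claw": 3}
    - {"angular": [0,0,0],"xyz": [0,0,0.2],"claw": 3}
    - {"angular": [0,0,0],"xyz": [0,0,0.1],"claw": 3}
    - {"angular": [0,0,0],"xyz": [0,0,0],"claw": 3}
    - {"angular": [0,0,0],"xyz": [0,0,0],"claw": 3}

```text
t: 10.2
eef_pos: [0.612, -0.0848, 0.0364]
ee_rot: [-3.141, -0.001, -0.043]
force: [-0.2, 0.6, -4.3]
width: 0.0458
gripper_force: 39.9
```

Call:
servo_tool:
  targets:
    - {"angular": [0,0,0],"xyz": [0,0,0],"claw": 5.5}
    - {"angular": [0,0,0],"xyz": [0,0,0],"claw": 7}
    - {"angular": [0,0,0],"xyz": [0,0,0],"claw": 7}
    - {"angular": [0,0,0],"xyz": [0,0,0],"claw": 7}
    - {"angular": [0,0,0],"xyz": [0,0,0],"claw": 7}
    - {"angular": [0,0,0],"xyz": [0,0,-3],"claw": 7}
    - {"angular": [0,0,0],"xyz": [0,0,-4],"claw": 7}
    - {"angular": [0,0,0],"xyz": [0,0,-4],"claw": 7}
    - {"angular": [0,0,0],"xyz": [0,0,-3],"claw": 7}

```text
t: 11.1
eef_pos: [0.6122, -0.0848, 0.1784]
ee_rot: [-3.142, -0.002, -0.042]
force: [0.9, 0.1, 0.4]
width: 0.0703
gripper_force: 0.0
```

Run:
```python
from h import *
go((.605,.210,.174,-.01),(.605,.21,.068,-.01))
```

```text
t 11.1 pose [ 0.6122 -0.0848  0.1784 -0.0424] rpy [-3.142e+00 -2.000e-03 -4.200e-02] w 0.0703 F [0.9 0.1 0.4]
-> (0.605, 0.21, 0.174, -0.01) turn z -1.9 shift cm [ -1.01 -29.47   0.44]
-> (0.605, 0.21, 0.068, -0.01) turn z -0.0 shift cm [ 0.  -0.  10.6]
```

Call:
servo_tool:
  targets:
    - {"angular": [0,0,-1.9],"xyz": [-0.1,-2,0],"claw": 8.7}
    - {"angular": [0,0,0],"xyz": [-0.1,-3.5,0],"claw": 8.7}
    - {"angular": [0,0,0],"xyz": [-0.1,-4,0],"claw": 8.7}
    - {"angular": [0,0,0],"xyz": [-0.1,-4,0],"claw": 8.7}
    - {"angular": [0,0,0],"xyz": [-0.1,-4,0],"claw": 8.7}
    - {"angular": [0,0,0],"xyz": [-0.1,-4,0],"claw": 8.7}
    - {"angular": [0,0,0],"xyz": [-0.1,-4,0],"claw": 8.7}
    - {"angular": [0,0,0],"xyz": [-0.2,-3,0],"claw": 8.7}
    - {"angular": [0,0,0],"xyz": [-0.1,-1,0],"claw": 8.7}
    - {"angular": [0,0,0],"xyz": [0,0,0],"claw": 8.7}
    - {"angular": [0,0,0],"xyz": [0,0,4],"claw": 8.7}
    - {"angular": [0,0,0],"xyz": [0,0,4],"claw": 8.7}
    - {"angular": [0,0,0],"xyz": [0,0,2],"claw": 8.7}
    - {"angular": [0,0,0],"xyz": [0,0,1],"claw": 8.7}
    - {"angular": [0,0,0],"xyz": [0,0,0],"claw": 8.7}
    - {"angular": [0,0,0],"xyz": [0,0,0],"claw": 8.7}

```text
t: 12.7
eef_pos: [0.6059, 0.2101, 0.0667]
ee_rot: [-3.141, -0.001, -0.01]
force: [0.9, -0.6, 0.6]
width: 0.0872
gripper_force: 0.0
```

Call:
servo_tool:
  targets:
    - {"angular": [0,0,0],"xyz": [0,0,0],"claw": 3}
    - {"angular": [0,0,0],"xyz": [0,0,0],"claw": 3}
    - {"angular": [0,0,0],"xyz": [0,0,0],"claw": 3}
    - {"angular": [0,0,0],"xyz": [0,0,0],"claw": 3}
    - {"angular": [0,0,0],"xyz": [0,0,0],"claw": 3}
    - {"angular": [0,0,0],"xyz": [0,0,0],"claw": 3}
    - {"angular": [0,0,0],"xyz": [0,0,0],"claw": 3}
    - {"angular": [0,0,0],"xyz": [0,0,0],"claw": 3}

```text
t: 13.5
eef_pos: [0.6051, 0.2104, 0.0656]
ee_rot: [-3.142, -0.0, -0.01]
force: [-0.8, 0.4, 2.1]
width: 0.0465
gripper_force: 39.0
```

Run:
```python
from h import *
go((.605,.21,.17,-.042),(.606,-.21,.17,-.042),(.606,-.21,.0335,-.042))
```

```text
t 13.5 pose [ 0.6051  0.2104  0.0656 -0.0096] rpy [-3.142 -0.    -0.01 ] w 0.0465 F [-0.8  0.4  2.1]
-> (0.605, 0.21, 0.17, -0.042) turn z 1.9 shift cm [-1.000e-02  4.000e-02 -1.044e+01]
-> (0.606, -0.21, 0.17, -0.042) turn z -0.0 shift cm [ 1.86 41.96 -0.  ]
-> (0.606, -0.21, 0.0335, -0.042) turn z -0.0 shift cm [ 0.   -0.   13.65]
```

Call:
servo_tool:
  targets:
    - {"angular": [0,0,0],"xyz": [0,0,-2],"claw": 3}
    - {"angular": [0,0,0],"xyz": [0,0,-4],"claw": 3}
    - {"angular": [0,0,0],"xyz": [0,0,-4],"claw": 3}
    - {"angular": [0,0,1.9],"xyz": [0,1,0],"claw": 3}
    - {"angular": [0,0,0],"xyz": [0.2,3,0],"claw": 3}
    - {"angular": [0,0,0],"xyz": [0.2,3.8,0],"claw": 3}
    - {"angular": [0,0,0],"xyz": [0.2,3.8,0],"claw": 3}
    - {"angular": [0,0,0],"xyz": [0.2,3.8,0],"claw": 3}
    - {"angular": [0,0,0],"xyz": [0.2,3.8,0],"claw": 3}
    - {"angular": [0,0,0],"xyz": [0.2,3.8,0],"claw": 3}
    - {"angular": [0,0,0],"xyz": [0.2,3.8,0],"claw": 3}
    - {"angular": [0,0,0],"xyz": [0.2,3.8,0],"claw": 3}
    - {"angular": [0,0,0],"xyz": [0.2,3.8,0],"claw": 3}
    - {"angular": [0,0,0],"xyz": [0.1,3.8,0],"claw": 3}
    - {"angular": [0,0,0],"xyz": [0,2.8,0],"claw": 3}
    - {"angular": [0,0,0],"xyz": [0,1,0],"claw": 3}
    - {"angular": [0,0,0],"xyz": [0,0,0],"claw": 3}
    - {"angular": [0,0,0],"xyz": [0,0,0],"claw": 3}

```text
t: 15.3
eef_pos: [0.6059, -0.2097, 0.1646]
ee_rot: [-3.141, 0.001, -0.043]
force: [0.1, 0.3, -3.1]
width: 0.0465
gripper_force: 39.1
```

Call:
servo_tool:
  targets:
    - {"angular": [0,0,0],"xyz": [0,0,3],"claw": 3}
    - {"angular": [0,0,0],"xyz": [0,0,4],"claw": 3}
    - {"angular": [0,0,0],"xyz": [0,0,4],"claw": 3}
    - {"angular": [0,0,0],"xyz": [0,0,1.2],"claw": 3}
    - {"angular": [0,0,0],"xyz": [0,0,0.6],"claw": 3}
    - {"angular": [0,0,0],"xyz": [0,0,0.3],"claw": 3}
    - {"angular": [0,0,0],"xyz": [0,0,0.2],"claw": 3}
    - {"angular": [0,0,0],"xyz": [0,0,0.1],"claw": 3}
    - {"angular": [0,0,0],"xyz": [0,0,0.1],"claw": 3}
    - {"angular": [0,0,0],"xyz": [0,0,0],"claw": 3}

```text
t: 16.3
eef_pos: [0.6068, -0.2102, 0.0312]
ee_rot: [3.142, -0.001, -0.043]
force: [-0.5, -0.3, -4.0]
width: 0.0466
gripper_force: 39.1
```

Call:
servo_tool:
  targets:
    - {"angular": [0,0,0],"xyz": [0,0,0],"claw": 5.5}
    - {"angular": [0,0,0],"xyz": [0,0,0],"claw": 7}
    - {"angular": [0,0,0],"xyz": [0,0,0],"claw": 7}
    - {"angular": [0,0,0],"xyz": [0,0,0],"claw": 7}
    - {"angular": [0,0,0],"xyz": [0,0,0],"claw": 7}
    - {"angular": [0,0,0],"xyz": [0,0,-3],"claw": 7}
    - {"angular": [0,0,0],"xyz": [0,0,-4],"claw": 7}
    - {"angular": [0,0,0],"xyz": [0,0,-4],"claw": 7}
    - {"angular": [0,0,0],"xyz": [0,0,-4],"claw": 7}
    - {"angular": [0,0,0],"xyz": [-4,3,0],"claw": 8.7}
    - {"angular": [0,0,0],"xyz": [-4,3,0],"claw": 8.7}
    - {"angular": [0,0,0],"xyz": [-4,3,0],"claw": 8.7}
    - {"angular": [0,0,6.4],"xyz": [-3,0,0],"claw": 8.7}
    - {"angular": [0,0,6.4],"xyz": [0,0,0],"claw": 8.7}
    - {"angular": [0,0,0],"xyz": [0,0,0],"claw": 8.7}

```text
t: 17.8
eef_pos: [0.4521, -0.294, 0.1812]
ee_rot: [3.142, -0.001, -0.269]
force: [-0.7, 0.4, 0.2]
width: 0.0871
gripper_force: 0.0
```

```bash
cat >> h.py <<'E'
def blobs(f,thr=62):
    im=f['color']; m=(im.max(2)<thr).astype(np.uint8)
    for cn in cv2.findContours(m,cv2.RETR_LIST,cv2.CHAIN_APPROX_NONE)[0]:
        a=cv2.contourArea(cn); r=cv2.minAreaRect(cn); u,v=r[0]
        if 60<a<700 and 190<u<430 and 140<v<240:
            for z in (.042,):
                P=np.array([ray(f,*p,z)[:2] for p in cv2.boxPoints(r)]); e=P[1]-P[0],P[2]-P[1]
                print(np.round([u,v,a]),z,P.mean(0).round(3),[round(float(np.linalg.norm(x)),3) for x in e],[round(float(np.degrees(np.arctan2(x[1],x[0]))),1) for x in e])
E
python3 - <<'E'
from h import *
go((.452,-.304,.17,-.265),(.452,-.304,.028,-.265))
f=grab('top');blobs(f); cv2.imwrite('pics/c5.png',cv2.resize(f['color'][140:260,190:430],None,fx=3.3,fy=3.3,interpolation=3))
E
```

```text
t 17.8 pose [ 0.4521 -0.294   0.1812 -0.2687] rpy [ 3.142e+00 -1.000e-03 -2.690e-01] w 0.0871 F [-0.7  0.4  0.2]
-> (0.452, -0.304, 0.17, -0.265) turn z -0.2 shift cm [0.25 0.97 1.12]
-> (0.452, -0.304, 0.028, -0.265) turn z -0.0 shift cm [ 0.  -0.  14.2]
[404. 220. 114.] 0.042 [ 0.456 -0.306] [0.033, 0.054] [-15.2, -103.9]
[279. 219. 139.] 0.042 [0.46 0.11] [0.039, 0.05] [-58.4, -148.3]
[209. 225. 227.] 0.042 [0.437 0.343] [0.049, 0.094] [-78.3, -166.4]
[280. 219. 313.] 0.042 [0.458 0.109] [0.043, 0.093] [-61.0, -150.9]
[288. 185.  96.] 0.042 [0.574 0.084] [0.044, 0.027] [-89.7, -179.2]
[214. 184. 106.] 0.042 [0.576 0.335] [0.034, 0.044] [2.6, -89.7]
[250. 180. 104.] 0.042 [0.589 0.21 ] [0.059, 0.044] [1.9, -89.7]
[408. 170.  83.] 0.042 [ 0.628 -0.327] [0.044, 0.028] [-89.7, 178.3]
[288. 170.  97.] 0.042 [0.626 0.085] [0.044, 0.049] [-89.7, -179.2]
[251. 166.  99.] 0.042 [0.637 0.21 ] [0.048, 0.031] [-89.7, -178.4]
[214. 167. 107.] 0.042 [0.635 0.334] [0.044, 0.035] [-89.7, -177.7]
[390. 167. 184.] 0.042 [ 0.637 -0.264] [0.046, 0.241] [-4.2, -93.6]
[324. 176. 170.] 0.042 [ 0.607 -0.04 ] [0.127, 0.028] [-5.9, -96.2]
```

View pics/c5.png

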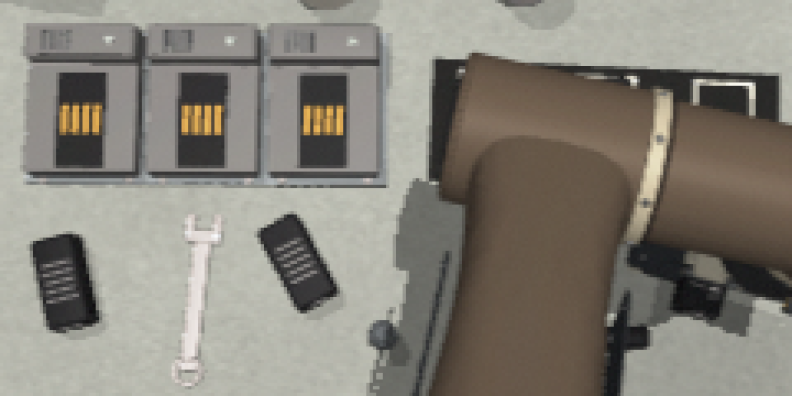

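All three seats are bare, with field centres at crop (81,120), (203,120) and (323,121). The two left flat packs have not moved. Next I pick the right flat pack.

Call:
servo_tool:
  targets:
    - {"angular": [0,0,-0.2],"xyz": [0.3,1,1],"claw": 8.7}
    - {"angular": [0,0,0],"xyz": [0,0,3],"claw": 8.7}
    - {"angular": [0,0,0],"xyz": [0,0,4],"claw": 8.7}
    - {"angular": [0,0,0],"xyz": [0,0,4],"claw": 8.7}
    - {"angular": [0,0,0],"xyz": [0,0,2],"claw": 8.7}
    - {"angular": [0,0,0],"xyz": [0,0,1],"claw": 8.7}
    - {"angular": [0,0,0],"xyz": [0,0,0],"claw": 8.7}
    - {"angular": [0,0,0],"xyz": [0,0,0],"claw": 8.7}
    - {"angular": [0,0,0],"xyz": [0,0,0],"claw": 3}
    - {"angular": [0,0,0],"xyz": [0,0,0],"claw": 3}
    - {"angular": [0,0,0],"xyz": [0,0,0],"claw": 3}
    - {"angular": [0,0,0],"xyz": [0,0,0],"claw": 3}
    - {"angular": [0,0,0],"xyz": [0,0,0],"claw": 3}
    - {"angular": [0,0,0],"xyz": [0,0,0],"claw": 3}
    - {"angular": [0,0,0],"xyz": [0,0,0],"claw": 3}
    - {"angular": [0,0,0],"xyz": [0,0,0],"claw": 3}

```text
t: 19.45
eef_pos: [0.4532, -0.3044, 0.0309]
ee_rot: [3.141, -0.0, -0.262]
force: [-2.0, -3.2, 6.5]
width: 0.0461
gripper_force: 40.0
```

Run:
```python
from h import *
go((.452,-.304,.19,-.265),(.606,.085,.19,-.265))
go((.606,.085,.19,-.01))
f=grab('top')
for u,v in ((81,120),(203,120),(323.5,121)): print(ray(f,190+u/3.3,140+v/3.3,.04).round(4))
im=f['color'].astype(int)
m=((im[...,2]-im[...,0]>60)&(im[...,2]>120)).astype(np.uint8); m[:,:200]=0;m[:,305:]=0;m[:165]=0;m[190:]=0
x=np.argwhere(m)
for a,b in((200,232),(232,270),(270,305)):
    s=x[(x[:,1]>=a)&(x[:,1]<b)]; v,u=s.mean(0); print(len(s),u,v,ray(f,u+.5,v+.5,.04).round(4))
```

```text
t 19.4 pose [ 0.4532 -0.3044  0.0309 -0.2624] rpy [ 3.141 -0.    -0.262] w 0.0461 F [-2.  -3.2  6.5]
-> (0.452, -0.304, 0.19, -0.265) turn z 0.1 shift cm [-1.200e-01 -1.000e-02 -1.591e+01]
-> (0.606, 0.085, 0.19, -0.265) turn z -0.0 shift cm [  4.67 -41.58  -0.  ]
t 19.4 pose [ 0.4532 -0.3044  0.0309 -0.2624] rpy [ 3.141 -0.    -0.262] w 0.0461 F [-2.  -3.2  6.5]
-> (0.606, 0.085, 0.19, -0.01) turn z -14.5 shift cm [ 14.89 -39.09 -15.91]
[0.6025 0.3328 0.04  ]
[0.6032 0.2073 0.04  ]
[0.6028 0.0832 0.04  ]
89 213.43820224719101 175.91011235955057 [0.6023 0.3349 0.04  ]
94 250.2872340425532 176.0 [0.6027 0.2098 0.04  ]
97 287.5360824742268 176.0 [0.6033 0.0832 0.04  ]
```

Call:
servo_tool:
  targets:
    - {"angular": [0,0,0],"xyz": [0,0,-2],"claw": 3}
    - {"angular": [0,0,0],"xyz": [0,0,-4],"claw": 3}
    - {"angular": [0,0,0],"xyz": [0,0,-4],"claw": 3}
    - {"angular": [0,0,-7.2],"xyz": [0,0,-4],"claw": 3}
    - {"angular": [0,0,-7.3],"xyz": [0,0,-2],"claw": 3}
    - {"angular": [0,0,0],"xyz": [0.6,-1.9,0],"claw": 3}
    - {"angular": [0,0,0],"xyz": [1.4,-3.5,0],"claw": 3}
    - {"angular": [0,0,0],"xyz": [1.4,-3.5,0],"claw": 3}
    - {"angular": [0,0,0],"xyz": [1.4,-3.5,0],"claw": 3}
    - {"angular": [0,0,0],"xyz": [1.4,-3.5,0],"claw": 3}
    - {"angular": [0,0,0],"xyz": [1.4,-3.5,0],"claw": 3}
    - {"angular": [0,0,0],"xyz": [1.4,-3.5,0],"claw": 3}
    - {"angular": [0,0,0],"xyz": [1.4,-3.5,0],"claw": 3}
    - {"angular": [0,0,0],"xyz": [1.4,-3.5,0],"claw": 3}
    - {"angular": [0,0,0],"xyz": [1.4,-3.5,0],"claw": 3}
    - {"angular": [0,0,0],"xyz": [1.4,-3.5,0],"claw": 3}
    - {"angular": [0,0,0],"xyz": [0,-2,0],"claw": 3}
    - {"angular": [0,0,0],"xyz": [0,0,0],"claw": 3}
    - {"angular": [0,0,0],"xyz": [0,0,0],"claw": 3}

```text
t: 21.4
eef_pos: [0.6017, 0.084, 0.1891]
ee_rot: [3.141, 0.003, -0.009]
force: [-0.1, -0.3, -3.0]
width: 0.0457
gripper_force: 40.0
```

Run:
```python
from h import *
go((.603,.0835,.071,0))
```

```text
t 21.4 pose [ 0.6017  0.084   0.1891 -0.0087] rpy [ 3.141e+00  3.000e-03 -9.000e-03] w 0.0457 F [-0.1 -0.3 -3. ]
-> (0.603, 0.0835, 0.071, 0) turn z -0.5 shift cm [ 0.13  0.05 11.81]
```

Call:
servo_tool:
  targets:
    - {"angular": [0,0,-0.5],"xyz": [0.1,0,3],"claw": 3}
    - {"angular": [0,0,0],"xyz": [0,0,4],"claw": 3}
    - {"angular": [0,0,0],"xyz": [0,0,2.5],"claw": 3}
    - {"angular": [0,0,0],"xyz": [0,0,1.2],"claw": 3}
    - {"angular": [0,0,0],"xyz": [0,0,0.6],"claw": 3}
    - {"angular": [0,0,0],"xyz": [0,0,0.4],"claw": 3}
    - {"angular": [0,0,0],"xyz": [0,0,0.3],"claw": 3}
    - {"angular": [0,0,0],"xyz": [0,0,0],"claw": 3}
    - {"angular": [0,0,0],"xyz": [0,0,0],"claw": 5.5}
    - {"angular": [0,0,0],"xyz": [0,0,0],"claw": 7}
    - {"angular": [0,0,0],"xyz": [0,0,0],"claw": 7}
    - {"angular": [0,0,0],"xyz": [0,0,0],"claw": 7}
    - {"angular": [0,0,0],"xyz": [0,0,0],"claw": 7}
    - {"angular": [0,0,0],"xyz": [0,0,-3],"claw": 7}
    - {"angular": [0,0,0],"xyz": [0,0,-4],"claw": 7}
    - {"angular": [0,0,0],"xyz": [0,0,-4],"claw": 7}
    - {"angular": [0,0,0],"xyz": [0,0,0],"claw": 8.7}
    - {"angular": [0,0,0],"xyz": [0,0,0],"claw": 8.7}

```text
t: 23.2
eef_pos: [0.6042, 0.0838, 0.1819]
ee_rot: [-3.14, -0.002, -0.001]
force: [-0.1, 0.1, -0.1]
width: 0.0808
gripper_force: 0.0
```

Run:
```python
from h import *
f=grab('top');blobs(f)
go((.457,.109,.18,.508))
```

```text
[278. 216.  84.] 0.042 [0.468 0.116] [0.039, 0.03] [-62.9, -152.6]
[280. 219. 314.] 0.042 [0.458 0.109] [0.043, 0.093] [-61.0, -150.9]
[288. 182. 216.] 0.042 [0.584 0.084] [0.051, 0.055] [-89.7, -179.2]
[338. 173. 138.] 0.042 [ 0.616 -0.087] [0.049, 0.041] [0.0, -89.7]
[408. 180. 344.] 0.042 [ 0.595 -0.327] [0.044, 0.093] [-89.7, 178.3]
[408. 179. 695.] 0.042 [ 0.597 -0.327] [0.118, 0.072] [-1.3, -89.7]
[373. 178. 314.] 0.042 [ 0.601 -0.205] [0.119, 0.075] [-3.4, -92.6]
[263. 168.  91.] 0.042 [0.634 0.168] [0.029, 0.054] [-47.3, -138.5]
[337. 176. 308.] 0.042 [ 0.605 -0.084] [0.116, 0.076] [-3.1, -93.1]
t 23.2 pose [ 0.6034  0.0835  0.1805 -0.001 ] rpy [-3.141e+00 -0.000e+00 -1.000e-03] w 0.0839 F [ 0.3 -0.  -1.5]
-> (0.457, 0.109, 0.18, 0.508) turn z -29.2 shift cm [-11.55  -9.35   0.05]
```

Call:
servo_tool:
  targets:
    - {"angular": [0,0,-7.3],"xyz": [0,0,0],"claw": 8.7}
    - {"angular": [0,0,-7.3],"xyz": [0,0,0],"claw": 8.7}
    - {"angular": [0,0,-7.3],"xyz": [0,0,0],"claw": 8.7}
    - {"angular": [0,0,-7.3],"xyz": [0,0,0],"claw": 8.7}
    - {"angular": [0,0,0],"xyz": [-3,-2.4,0],"claw": 8.7}
    - {"angular": [0,0,0],"xyz": [-3,-2.4,0],"claw": 8.7}
    - {"angular": [0,0,0],"xyz": [-3,-2.4,0],"claw": 8.7}
    - {"angular": [0,0,0],"xyz": [-2.5,-2.2,0],"claw": 8.7}
    - {"angular": [0,0,0],"xyz": [0,0,3],"claw": 8.7}
    - {"angular": [0,0,0],"xyz": [0,0,4],"claw": 8.7}
    - {"angular": [0,0,0],"xyz": [0,0,4],"claw": 8.7}
    - {"angular": [0,0,0],"xyz": [0,0,3],"claw": 8.7}
    - {"angular": [0,0,0],"xyz": [0,0,1],"claw": 8.7}
    - {"angular": [0,0,0],"xyz": [0,0,0],"claw": 8.7}
    - {"angular": [0,0,0],"xyz": [0,0,0],"claw": 8.7}

```text
t: 24.75
eef_pos: [0.458, 0.1098, 0.0311]
ee_rot: [3.141, -0.0, 0.509]
force: [0.7, 0.2, 0.9]
width: 0.087
gripper_force: 0.0
```

Call:
servo_tool:
  targets:
    - {"angular": [0,0,0],"xyz": [0,0,0],"claw": 3}
    - {"angular": [0,0,0],"xyz": [0,0,0],"claw": 3}
    - {"angular": [0,0,0],"xyz": [0,0,0],"claw": 3}
    - {"angular": [0,0,0],"xyz": [0,0,0],"claw": 3}
    - {"angular": [0,0,0],"xyz": [0,0,0],"claw": 3}
    - {"angular": [0,0,0],"xyz": [0,0,0],"claw": 3}
    - {"angular": [0,0,0],"xyz": [0,0,0],"claw": 3}
    - {"angular": [0,0,0],"xyz": [0,0,0],"claw": 3}

```text
t: 25.55
eef_pos: [0.4576, 0.1096, 0.0307]
ee_rot: [3.141, 0.0, 0.509]
force: [-1.2, -0.4, 4.6]
width: 0.0454
gripper_force: 40.0
```

Run:
```python
from h import *
go((.6035,.209,.187,0))
f=grab('top');blobs(f)
cv2.imwrite('pics/c6.png',cv2.resize(f['color'][140:260,190:430],None,fx=3.3,fy=3.3,interpolation=3))
```

```text
t 25.6 pose [0.4576 0.1096 0.0307 0.5089] rpy [3.141 0.    0.509] w 0.0454 F [-1.2 -0.4  4.6]
-> (0.6035, 0.209, 0.187, 0) turn z 29.2 shift cm [ 14.59  -9.94 -15.63]
[208. 222. 134.] 0.042 [0.447 0.349] [0.05, 0.074] [-89.7, -177.5]
[283. 227. 144.] 0.042 [0.433 0.096] [0.117, 0.051] [-36.8, -127.3]
[256. 229. 175.] 0.042 [0.424 0.187] [0.25, 0.083] [-59.0, -149.0]
[214. 184. 106.] 0.042 [0.576 0.335] [0.034, 0.044] [2.6, -89.7]
[408. 180. 346.] 0.042 [ 0.595 -0.327] [0.044, 0.093] [-89.7, 178.3]
[408. 179. 692.] 0.042 [ 0.597 -0.327] [0.118, 0.072] [-1.3, -89.7]
[382. 172.  78.] 0.042 [ 0.621 -0.237] [0.02, 0.077] [-83.6, -175.1]
[372. 178. 228.] 0.042 [ 0.6   -0.204] [0.118, 0.072] [-0.6, -89.7]
[251. 176. 178.] 0.042 [0.605 0.21 ] [0.095, 0.047] [-1.2, -92.9]
[214. 167. 107.] 0.042 [0.635 0.334] [0.044, 0.035] [-89.7, -177.7]
[288. 176. 373.] 0.042 [0.607 0.085] [0.044, 0.1] [-89.7, -179.2]
[337. 176. 305.] 0.042 [ 0.605 -0.084] [0.116, 0.076] [-3.1, -93.1]
```

View pics/c6.png

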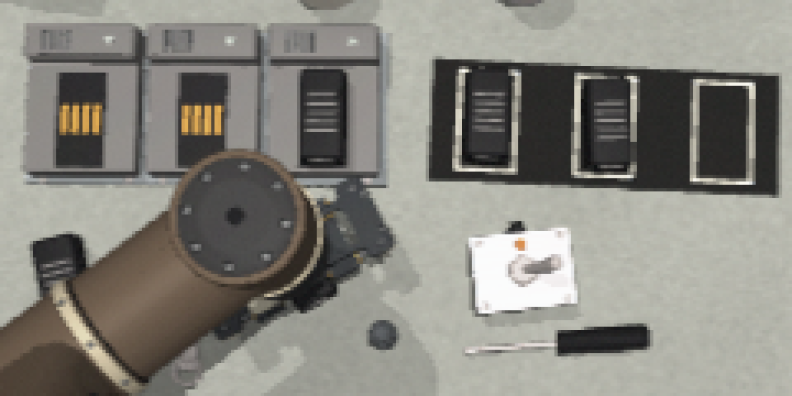

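Both charged packs lie inside their outlines (crop ~(490,115) and (608,122)). The first flat pack is on the right seat and the isolator is still off. The left flat pack is partly hidden by the arm.

Call:
servo_tool:
  targets:
    - {"angular": [0,0,0],"xyz": [0,0,-2],"claw": 3}
    - {"angular": [0,0,0],"xyz": [0,0,-4],"claw": 3}
    - {"angular": [0,0,0],"xyz": [0,0,-4],"claw": 3}
    - {"angular": [0,0,0],"xyz": [0,0,-4],"claw": 3}
    - {"angular": [0,0,7.3],"xyz": [0,0,-2],"claw": 3}
    - {"angular": [0,0,7.3],"xyz": [0,0,0],"claw": 3}
    - {"angular": [0,0,7.3],"xyz": [0,0,0],"claw": 3}
    - {"angular": [0,0,7.3],"xyz": [0,0,0],"claw": 3}
    - {"angular": [0,0,0],"xyz": [2,-1,0],"claw": 3}
    - {"angular": [0,0,0],"xyz": [3.2,-2.2,0],"claw": 3}
    - {"angular": [0,0,0],"xyz": [3.2,-2.2,0],"claw": 3}
    - {"angular": [0,0,0],"xyz": [3.2,-2.2,0],"claw": 3}
    - {"angular": [0,0,0],"xyz": [2,-1.4,0],"claw": 3}
    - {"angular": [0,0,0],"xyz": [1,-1,0],"claw": 3}
    - {"angular": [0,0,0],"xyz": [0,0,0],"claw": 3}
    - {"angular": [0,0,0],"xyz": [0,0,0],"claw": 3}

```text
t: 27.2
eef_pos: [0.6025, 0.2091, 0.1894]
ee_rot: [3.141, 0.002, -0.001]
force: [-0.1, 0.3, -4.2]
width: 0.0455
gripper_force: 40.0
```

Run:
```python
from h import *
go((.6035,.209,.071,0))
```

```text
t 27.2 pose [ 0.6025  0.2091  0.1894 -0.001 ] rpy [ 3.141e+00  2.000e-03 -1.000e-03] w 0.0455 F [-0.1  0.3 -4.2]
-> (0.6035, 0.209, 0.071, 0) turn z -0.1 shift cm [1.000e-01 1.000e-02 1.184e+01]
```

Call:
servo_tool:
  targets:
    - {"angular": [0,0,0],"xyz": [0,0,3],"claw": 3}
    - {"angular": [0,0,0],"xyz": [0,0,4],"claw": 3}
    - {"angular": [0,0,0],"xyz": [0,0,2.5],"claw": 3}
    - {"angular": [0,0,0],"xyz": [0,0,1.2],"claw": 3}
    - {"angular": [0,0,0],"xyz": [0,0,0.6],"claw": 3}
    - {"angular": [0,0,0],"xyz": [0,0,0.4],"claw": 3}
    - {"angular": [0,0,0],"xyz": [0,0,0.3],"claw": 3}
    - {"angular": [0,0,0],"xyz": [0,0,0],"claw": 3}
    - {"angular": [0,0,0],"xyz": [0,0,0],"claw": 5.5}
    - {"angular": [0,0,0],"xyz": [0,0,0],"claw": 7}
    - {"angular": [0,0,0],"xyz": [0,0,0],"claw": 7}
    - {"angular": [0,0,0],"xyz": [0,0,0],"claw": 7}
    - {"angular": [0,0,0],"xyz": [0,0,0],"claw": 7}
    - {"angular": [0,0,0],"xyz": [0,0,-3],"claw": 7}
    - {"angular": [0,0,0],"xyz": [0,0,-4],"claw": 7}
    - {"angular": [0,0,0],"xyz": [0,0,-4],"claw": 7}
    - {"angular": [0,0,0],"xyz": [0,0,0],"claw": 8.7}
    - {"angular": [0,0,0],"xyz": [0,0,0],"claw": 8.7}

```text
t: 29.0
eef_pos: [0.604, 0.2098, 0.1819]
ee_rot: [-3.14, -0.002, -0.001]
force: [-0.4, 0.1, -0.6]
width: 0.0811
gripper_force: 0.0
```

Run:
```python
from h import *
f=grab('top');blobs(f);f=grab('scene')
cv2.imwrite('pics/c7.png',cv2.resize(f['color'][150:280,310:490],None,fx=4.4,fy=4.4,interpolation=3))
go((.437,.343,.18,.25))
```

```text
[209. 225. 398.] 0.042 [0.437 0.343] [0.052, 0.096] [-78.3, -166.4]
[287. 176.  84.] 0.042 [0.605 0.087] [0.028, 0.041] [1.1, -89.7]
[338. 173. 140.] 0.042 [ 0.616 -0.087] [0.049, 0.041] [0.0, -89.7]
[408. 180. 344.] 0.042 [ 0.595 -0.327] [0.044, 0.093] [-89.7, 178.3]
[228. 168. 126.] 0.042 [0.633 0.29 ] [0.106, 0.031] [-89.7, -178.1]
[408. 179. 696.] 0.042 [ 0.597 -0.327] [0.118, 0.072] [-1.3, -89.7]
[373. 178. 374.] 0.042 [ 0.601 -0.205] [0.119, 0.075] [-3.4, -92.6]
[288. 176. 372.] 0.042 [0.607 0.085] [0.044, 0.1] [-89.7, -179.2]
[337. 176. 306.] 0.042 [ 0.605 -0.084] [0.116, 0.076] [-3.1, -93.1]
t 29.1 pose [ 0.603   0.2092  0.1797 -0.0011] rpy [ 3.141e+00  1.000e-03 -1.000e-03] w 0.0855 F [ 1.1 -0.6 -0.2]
-> (0.437, 0.343, 0.18, 0.25) turn z -14.4 shift cm [-12.78 -17.07  -0.03]
```

View pics/c7.png

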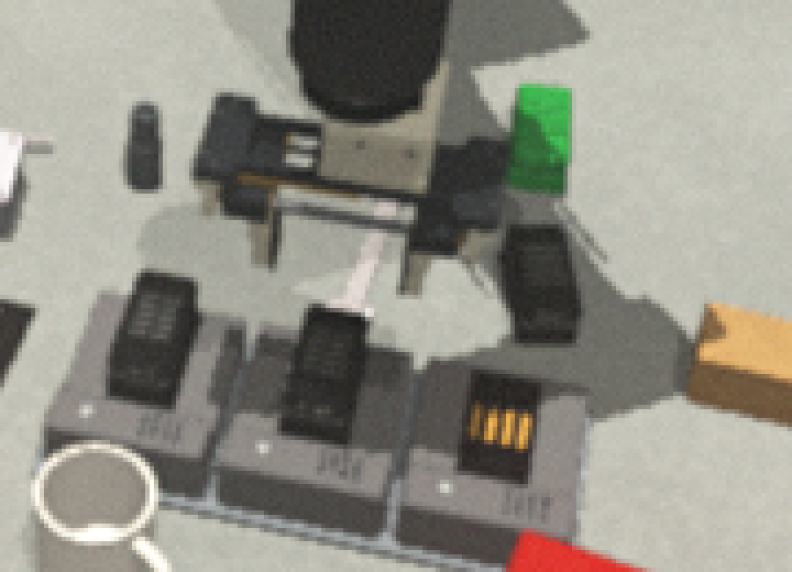

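The second pack sits on the middle seat. The last flat pack is unmoved at crop (540,285), with the left seat free.

Call:
servo_tool:
  targets:
    - {"angular": [0,0,-7.2],"xyz": [0,0,0],"claw": 8.7}
    - {"angular": [0,0,-7.2],"xyz": [0,0,0],"claw": 8.7}
    - {"angular": [0,0,0],"xyz": [-2.4,-3.2,0],"claw": 8.7}
    - {"angular": [0,0,0],"xyz": [-2.6,-3.5,0],"claw": 8.7}
    - {"angular": [0,0,0],"xyz": [-2.6,-3.5,0],"claw": 8.7}
    - {"angular": [0,0,0],"xyz": [-2.6,-3.5,0],"claw": 8.7}
    - {"angular": [0,0,0],"xyz": [-2.6,-3.4,0],"claw": 8.7}
    - {"angular": [0,0,0],"xyz": [0,0,0],"claw": 8.7}
    - {"angular": [0,0,0],"xyz": [0,0,3],"claw": 8.7}
    - {"angular": [0,0,0],"xyz": [0,0,4],"claw": 8.7}
    - {"angular": [0,0,0],"xyz": [0,0,4],"claw": 8.7}
    - {"angular": [0,0,0],"xyz": [0,0,3],"claw": 8.7}
    - {"angular": [0,0,0],"xyz": [0,0,1],"claw": 8.7}
    - {"angular": [0,0,0],"xyz": [0,0,0],"claw": 8.7}
    - {"angular": [0,0,0],"xyz": [0,0,0],"claw": 8.7}

```text
t: 30.6
eef_pos: [0.4377, 0.3438, 0.0312]
ee_rot: [-3.142, -0.001, 0.251]
force: [1.0, -0.1, 1.1]
width: 0.0873
gripper_force: 0.0
```

Call:
servo_tool:
  targets:
    - {"angular": [0,0,0],"xyz": [0,0,0],"claw": 3}
    - {"angular": [0,0,0],"xyz": [0,0,0],"claw": 3}
    - {"angular": [0,0,0],"xyz": [0,0,0],"claw": 3}
    - {"angular": [0,0,0],"xyz": [0,0,0],"claw": 3}
    - {"angular": [0,0,0],"xyz": [0,0,0],"claw": 3}
    - {"angular": [0,0,0],"xyz": [0,0,0],"claw": 3}
    - {"angular": [0,0,0],"xyz": [0,0,0],"claw": 3}
    - {"angular": [0,0,0],"xyz": [0,0,0],"claw": 3}

```text
t: 31.4
eef_pos: [0.4376, 0.3443, 0.0311]
ee_rot: [-3.14, -0.001, 0.251]
force: [-1.2, 4.0, 4.5]
width: 0.0457
gripper_force: 40.0
```

Run:
```python
from h import *
go((.604,.334,.19,0))
```

```text
t 31.4 pose [0.4376 0.3443 0.0311 0.2509] rpy [-3.14e+00 -1.00e-03  2.51e-01] w 0.0457 F [-1.2  4.   4.5]
-> (0.604, 0.334, 0.19, 0) turn z 14.4 shift cm [ 16.64   1.03 -15.89]
```

Call:
servo_tool:
  targets:
    - {"angular": [0,0,0],"xyz": [0,0,-2],"claw": 3}
    - {"angular": [0,0,0],"xyz": [0,0,-4],"claw": 3}
    - {"angular": [0,0,0],"xyz": [0,0,-4],"claw": 3}
    - {"angular": [0,0,0],"xyz": [0,0,-4],"claw": 3}
    - {"angular": [0,0,7.2],"xyz": [0,0,-2],"claw": 3}
    - {"angular": [0,0,7.2],"xyz": [0,0,0],"claw": 3}
    - {"angular": [0,0,0],"xyz": [2,0.2,0],"claw": 3}
    - {"angular": [0,0,0],"xyz": [3.5,0.2,0],"claw": 3}
    - {"angular": [0,0,0],"xyz": [3.5,0.2,0],"claw": 3}
    - {"angular": [0,0,0],"xyz": [3.5,0.2,0],"claw": 3}
    - {"angular": [0,0,0],"xyz": [3,0.2,0],"claw": 3}
    - {"angular": [0,0,0],"xyz": [1.1,0,0],"claw": 3}
    - {"angular": [0,0,0],"xyz": [0,0,0],"claw": 3}
    - {"angular": [0,0,0],"xyz": [0,0,0],"claw": 3}

```text
t: 32.8
eef_pos: [0.602, 0.3325, 0.189]
ee_rot: [3.14, 0.003, -0.002]
force: [0.4, -0.3, -4.6]
width: 0.0458
gripper_force: 40.0
```

Call:
servo_tool:
  targets:
    - {"angular": [0,0,0],"xyz": [0,0,3],"claw": 3}
    - {"angular": [0,0,0],"xyz": [0,0,4],"claw": 3}
    - {"angular": [0,0,0],"xyz": [0,0,2.5],"claw": 3}
    - {"angular": [0,0,0],"xyz": [0,0,1.2],"claw": 3}
    - {"angular": [0,0,0],"xyz": [0,0,0.6],"claw": 3}
    - {"angular": [0,0,0],"xyz": [0,0,0.4],"claw": 3}
    - {"angular": [0,0,0],"xyz": [0,0,0.2],"claw": 3}
    - {"angular": [0,0,0],"xyz": [0,0,0],"claw": 3}

```text
t: 33.6
eef_pos: [0.6035, 0.3337, 0.0726]
ee_rot: [-3.141, -0.001, -0.001]
force: [-0.2, 0.5, -4.5]
width: 0.0459
gripper_force: 40.0
```

Call:
servo_tool:
  targets:
    - {"angular": [0,0,0],"xyz": [0,0,0.1],"claw": 3}
    - {"angular": [0,0,0],"xyz": [0,0,0],"claw": 3}
    - {"angular": [0,0,0],"xyz": [0,0,0],"claw": 5.5}
    - {"angular": [0,0,0],"xyz": [0,0,0],"claw": 7}
    - {"angular": [0,0,0],"xyz": [0,0,0],"claw": 7}
    - {"angular": [0,0,0],"xyz": [0,0,0],"claw": 7}
    - {"angular": [0,0,0],"xyz": [0,0,0],"claw": 7}
    - {"angular": [0,0,0],"xyz": [0,0,-3],"claw": 7}
    - {"angular": [0,0,0],"xyz": [0,0,-4],"claw": 7}
    - {"angular": [0,0,0],"xyz": [0,0,-4],"claw": 7}
    - {"angular": [0,0,0],"xyz": [0,0,-4],"claw": 7}
    - {"angular": [0,0,0],"xyz": [0,0,0],"claw": 0}

```text
t: 34.8
eef_pos: [0.6058, 0.3349, 0.228]
ee_rot: [-3.135, -0.009, 0.0]
force: [1.0, -0.0, 0.2]
width: 0.0661
gripper_force: 0.0
```

Run:
```python
from h import *
go((.46,-.195,.22,.105))
f=grab('top'); im=f['color']
cv2.imwrite('pics/c8.png',cv2.resize(im[150:210,310:440],None,fx=6,fy=6,interpolation=3))
# white outlines on the mat
w=(im.min(2)>120).astype(np.uint8); w[:,:322]=0; w[:,425:]=0; w[:160]=0; w[197:]=0
for a,b in((324,352),(358,388),(396,422)):
    s=np.argwhere(w[:,a:b])[:,::-1]+[a,0]; s=s[(s[:,1]>161)&(s[:,1]<196)]
    r=cv2.minAreaRect(s.astype(np.float32)); P=np.array([ray(f,p[0]+.5,p[1]+.5,.005)[:2] for p in cv2.boxPoints(r)]); print('outline',len(s),P.mean(0).round(4),np.round(r[1],1))
```

```text
t 34.8 pose [0.6058 0.3349 0.228  0.    ] rpy [-3.135 -0.009  0.   ] w 0.0661 F [ 1.  -0.   0.2]
-> (0.46, -0.195, 0.22, 0.105) turn z -6.0 shift cm [-20.06  51.17   0.8 ]
outline 165 [ 0.6024 -0.0819] [21.8 34. ]
outline 146 [ 0.6056 -0.2123] [19.1 31.1]
outline 164 [ 0.6043 -0.3407] [20.8 34. ]
```

View pics/c8.png

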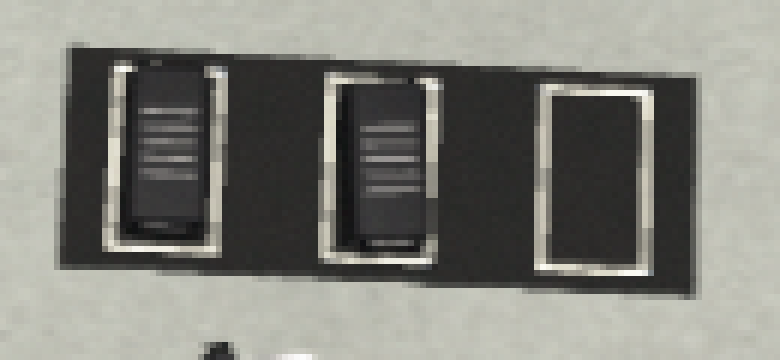

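Both packs sit centred within their outlines, with margins within about 2 mm of nominal. Next I move to the lever's right side.

Call:
servo_tool:
  targets:
    - {"angular": [0,0,-6],"xyz": [0,0,0],"claw": 0}
    - {"angular": [0,0,0],"xyz": [-1.4,3.6,0],"claw": 0}
    - {"angular": [0,0,0],"xyz": [-1.4,3.6,0],"claw": 0}
    - {"angular": [0,0,0],"xyz": [-1.4,3.6,0],"claw": 0}
    - {"angular": [0,0,0],"xyz": [-1.4,3.6,0],"claw": 0}
    - {"angular": [0,0,0],"xyz": [-1.4,3.6,0],"claw": 0}
    - {"angular": [0,0,0],"xyz": [-1.4,3.6,0],"claw": 0}
    - {"angular": [0,0,0],"xyz": [-1.4,3.6,0],"claw": 0}
    - {"angular": [0,0,0],"xyz": [-1.4,3.6,0],"claw": 0}
    - {"angular": [0,0,0],"xyz": [-1.4,3.6,0],"claw": 0}
    - {"angular": [0,0,0],"xyz": [-1.4,3.6,0],"claw": 0}
    - {"angular": [0,0,0],"xyz": [-1.4,3.6,0],"claw": 0}
    - {"angular": [0,0,0],"xyz": [-1.4,3.6,0],"claw": 0}
    - {"angular": [0,0,0],"xyz": [-1.6,4,0],"claw": 0}
    - {"angular": [0,0,0],"xyz": [-1.6,4,0],"claw": 0}
    - {"angular": [0,0,0],"xyz": [0,0,0],"claw": 0}
    - {"angular": [0,0,0],"xyz": [0,0,0],"claw": 0}

```text
t: 36.55
eef_pos: [0.4565, -0.1976, 0.2197]
ee_rot: [-3.141, 0.001, 0.101]
force: [0.1, -0.1, -0.2]
width: 0.0006
gripper_force: 0.0
```

Run:
```python
from h import *
go((.46,-.195,.1,.105))
f=grab('top');blobs(f); cv2.imwrite('pics/c9.png',cv2.resize(f['color'][140:260,190:430],None,fx=3.3,fy=3.3,interpolation=3))
# expected pack-top rectangle for each seat, z=.082
for y in (.0835,.209,.334): print(proj(f,[.6035,y,.082]).round(1),((proj(f,[.6035,y,.082])-[190,140])*3.3).round())
```

```text
t 36.5 pose [ 0.4565 -0.1976  0.2197  0.1011] rpy [-3.141e+00  1.000e-03  1.010e-01] w 0.0006 F [ 0.1 -0.1 -0.2]
-> (0.46, -0.195, 0.1, 0.105) turn z -0.2 shift cm [ 0.38 -0.22 11.97]
[378. 214. 328.] 0.042 [ 0.477 -0.221] [0.247, 0.106] [-76.6, -168.5]
[288. 166. 141.] 0.042 [0.638 0.085] [0.044, 0.038] [-89.7, -179.2]
[250. 175. 410.] 0.042 [0.608 0.211] [0.051, 0.104] [-89.7, -178.4]
[213. 175. 349.] 0.042 [0.607 0.338] [0.104, 0.053] [-0.4, -92.9]
[286.9 174. ] [320. 112.]
[248.8 173.8] [194. 112.]
[210.8 173.6] [ 69. 111.]
```

View pics/c9.png

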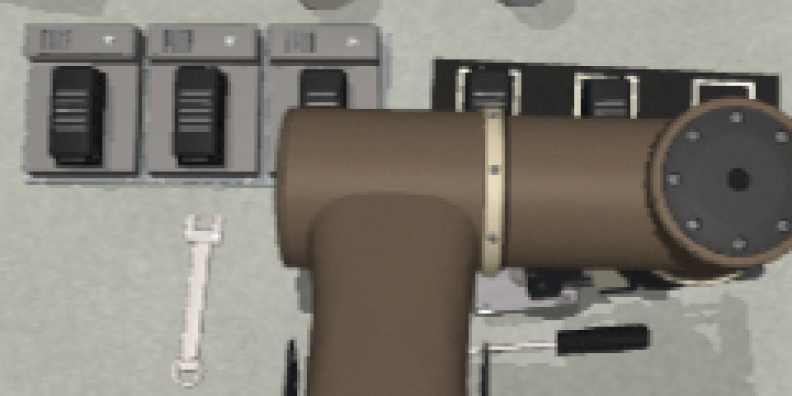

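All three seat packs match the expected positions (tops near crop (70,113), (195,113) and (321,~112)). I flip the isolator on.

Call:
servo_tool:
  targets:
    - {"angular": [0,0,0],"xyz": [0.4,-0.2,4],"claw": 0}
    - {"angular": [0,0,0],"xyz": [0,0,4],"claw": 0}
    - {"angular": [0,0,0],"xyz": [0,0,4],"claw": 0}
    - {"angular": [0,0,0],"xyz": [0,0,0],"claw": 0}
    - {"angular": [0,0,0],"xyz": [0,-1,0],"claw": 0}
    - {"angular": [0,0,0],"xyz": [0,-1,0],"claw": 0}
    - {"angular": [0,0,0],"xyz": [0,-1,0],"claw": 0}
    - {"angular": [0,0,0],"xyz": [0,-1,0],"claw": 0}
    - {"angular": [0,0,0],"xyz": [0,-1,0],"claw": 0}
    - {"angular": [0,0,0],"xyz": [0,-1,0],"claw": 0}
    - {"angular": [0,0,0],"xyz": [0,-0.6,0],"claw": 0}
    - {"angular": [0,0,0],"xyz": [0,0,0],"claw": 0}
    - {"angular": [0,0,0],"xyz": [0,0,0],"claw": 0}
    - {"angular": [0,0,0],"xyz": [0,2,0],"claw": 0}
    - {"angular": [0,0,0],"xyz": [0,3,0],"claw": 0}
    - {"angular": [0,0,0],"xyz": [0,0,-4],"claw": 0}
    - {"angular": [0,0,0],"xyz": [0,0,-4],"claw": 0}
    - {"angular": [0,0,0],"xyz": [0,0,-4],"claw": 0}
    - {"angular": [0,0,0],"xyz": [0,3,-4],"claw": 0}
    - {"angular": [0,0,0],"xyz": [0,4,0],"claw": 0}

```text
t: 38.6
eef_pos: [0.4695, -0.2492, 0.267]
ee_rot: [3.138, -0.01, 0.107]
force: [2.0, -0.1, 0.3]
width: 0.0005
gripper_force: 0.0
```

Call:
servo_tool:
  targets:
    - {"angular": [0,0,0],"xyz": [0,4,0],"claw": 0}
    - {"angular": [0,0,0],"xyz": [0,4,0],"claw": 0}
    - {"angular": [0,0,0],"xyz": [0,4,0],"claw": 0}
    - {"angular": [0,0,0],"xyz": [0,0,0],"claw": 0}
    - {"angular": [0,0,0],"xyz": [0,0,0],"claw": 0}

```text
t: 39.1
eef_pos: [0.4785, -0.3685, 0.2594]
ee_rot: [-3.14, 0.002, 0.101]
force: [-0.6, -0.4, 0.6]
width: 0.0006
gripper_force: 0.0
```

Run:
```python
from h import *
go()
f=grab('scene'); cv2.imwrite('pics/c10.png',cv2.resize(f['color'][140:280,200:460],None,fx=3,fy=3,interpolation=3))
```

```text
t 39.1 pose [ 0.4785 -0.3685  0.2594  0.1012] rpy [-3.14e+00  2.00e-03  1.01e-01] w 0.0006 F [-0.6 -0.4  0.6]
```

View pics/c10.png

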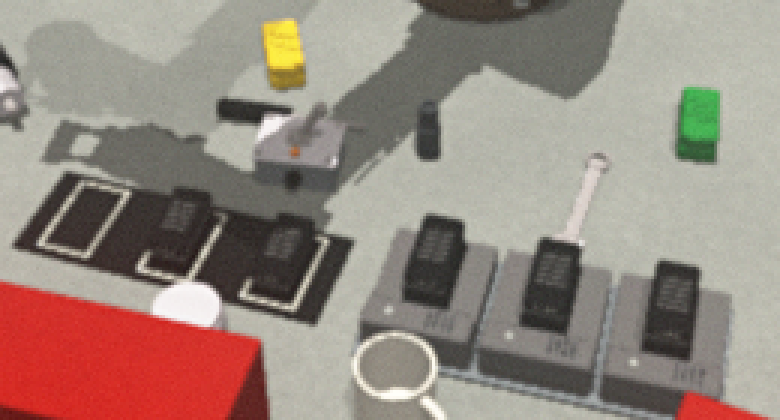

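The lever tip at crop (320,107), image (307,176), matches the on position. All five packs are in place and the arm is clear.

```bash
python3 -c "
from h import *
print(order.job_done())"
```

```text
the job is handed in; nothing more can be done
None
```

The job is handed in at about 39 s of the 210 s, with no verdict returned. The last picture shows the isolator back on, both charged packs in outlines on the ready mat, all three flat packs on the charger seats, and the arm clear of everything.

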